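# Index and lock the gauge turntable

## Task

The rotary stage with the small gauge on it has to be locked in its reading position. Push its spoke round clockwise (seen from above) until the spring-loaded index pin drops into the hidden notch in the rim and catches, without forcing the table once it has caught; then press the pin's knob down fully home, let go, and leave the loose things lying around it where they are.

Things in the scene. Friction and masses are not known exactly. Their poses are not given: they have to be found in the camera images.
- stage: Fixed grey base of the rotary stage, bolted down; foot 136 mm across. Origin on the turning axis at the bench top; z is that axis (up), x points level from it to the index pin. There a bracket overhangs the rim: post 89 to 107 mm from the axis, 34 mm wide, top 74 mm (pin housing 79 mm) above the bench, foot 115 mm out. A guard (78 mm radius, top 54 mm) covers the rim from -15 to 68 degrees of x.
- turntable: Aluminium disc 144 mm across, 36 to 48 mm above the bench; the gauge fixed on it reaches 66 mm. Origin on the axis, at its underside. One notch, hidden by the guard, within 0.12 rad (either way) of the disc's x axis: exactly where can only be felt. x starts 0.40 to 0.85 rad anticlockwise of the stage's x (seen from above): turn clockwise. Friction 1 to 5 N at the spoke; stays where left; stops 0.35 rad beyond.
- spoke_mid (a point): Where to push: middle of the free part of the spoke, a level steel rod 10 mm thick, 100 mm from the axis, 42 mm above the bench, radial, 95 degrees anticlockwise of the turntable's x axis (seen from above). The rod is free from 72 to 123 mm from the axis and ends in a black ball 22 mm across; nothing lies below it. The push on the turntable must stay under 25 N at all times.
- index_pin: Upright steel pin 8 mm thick with a black knob, 58 mm from the axis, sliding vertically in the bracket. Origin at its lower end: 48 mm above the bench while it rides on the rim; its spring drops it 3 mm when the 9.5 mm wide notch comes under it. The table then stops hard (1.5 mm play at the pin): push slowly (10 to 20 mm/s), stop when the push rises by 5 to 8 N. Origin 38 mm high when home.
- knob_top (a point): Centre of the top of the pin's black knob (26 mm across): 104 mm above the bench while the pin rides on the rim, about 101 mm when it has dropped in, 94 mm when pressed home to its stop. Pressing it home takes about 6 N; it stays there by friction. Do not press with 30 N or more.
- plug: Bystander: brass plug fitting 26x26x31 mm, loose. Origin under its centre.
- tee: Bystander: grey tee fitting 39x56x19 mm, loose. Origin under its centre.
- tin: Bystander: round tin 70 mm across, 26 mm high, loose. Origin under its centre.
- wrench: Bystander: steel combination wrench 184 mm long, 8 mm thick, loose. Origin under its centre.
- label_roll: Bystander: roll of white tape 48 mm across, 19 mm high, loose. Origin under its centre.

How it is judged:
On the way:
1. the table is turned until the index pin has dropped into the notch (z of index_pin in the frame of stage below 0.0462 m and angle between the x axis of turntable and the x axis of stage, either way round below 0.2 rad), for 0.2 s.
At the end, for the whole second after the job is handed in: The index pin is pressed home in the notch (its lower end within 1.5 mm of 38 mm above the bench), the turntable's x axis within 0.2 rad of the stage's x axis, and the table at rest (z of index_pin in the frame of stage below 0.0395 m and angle between the x axis of turntable and the x axis of stage, either way round below 0.2 rad and angular speed of turntable below 0.05 rad/s); the robot touches nothing.
It fails at once if the turntable is pushed with more than 25 N (contact force between turntable and the fingers above 25 N or contact force between turntable and the arm above 25 N).
It fails at once if the index pin is pressed with more than 30 N (contact force between index_pin and the fingers above 30 N or contact force between index_pin and the arm above 30 N).
It fails at once if a bystander is moved by more than 30 mm (distance of any of plug, tee, tin, wrench, label_roll from where it was at the start of the episode above 0.03 m).
It also fails if it takes over 50 s, if anything falls off the work surface, if the arm or the gripper's body presses on something with over 40 N, if the wrist force passes 120 N, or if a joint passes its speed limit or range.

## Robot

A 6-joint arm with a two-finger parallel gripper is mounted at the origin on the work surface; the furniture and walls round the work are solid. World frame = base frame: x ahead of the robot, y to its left, z up, the work surface at z = 0. Lengths are in m, angles in rad, forces in N, time in s.
With the tool pointing down it reaches from about 0.275 to 0.85 m from the base axis. Payload 19 kg.
Tool frame: the origin (TCP) lies on the centre line of the jaws, within the pads' length; the fingertips stand 17 mm ahead of it and the grasp point (between the pads) lies 2 mm behind it; z points along the fingers, y is the line along which they close (so a half turn about z gives the same grasp; the last joint's range is limited). The gripper opens to 85 mm and grips with 20 to 120 N. Pads are 22 mm wide; open, the fingers measure 114 mm over their backs; the gripper's body (76 mm by 85 mm) begins 54 mm behind the grasp point. The pads swing forward as they close: fully open they stand 13 mm farther back than shut.
Start: joints at [0.975, 0.15, 1.437, -0, 1.554, -0.134], TCP at [0.256, 0.515, 0.248] pointing down, gripper open.
Joint ranges: [-2.8, 2.8], [-0.68, 2.1], [0.12, 2.68], [-1.39, 4.53], [0.16, 2.79], [-2.81, 2.81]. Speed limits (rad/s): [1.89, 1.89, 2.22, 3.01, 3.01, 3.01].

## Interface

Orientations are given as a rotation vector (axis times angle).
In Python, from workcell import r, eyes, job gives the robot as it stands.
- The arm moves only by the tool drive_tool, never from a script. Its argument "moves" is a list of rows, each a list of 3 entries, a list of its own where there are three numbers: the closure in counts, from 0 (fully open) to 255 (shut), then the shift along the tool's x, y, z in cm, then the turn, a rotation vector about the tool's x, y, z in degrees. A call has 1 to 5 rows; each row is the pose to reach, as a shift and turn from the pose commanded when the call began, along the tool's axes at that moment; what a row does not reach only later rows make up. A row lasts 1/8 s, in which the tool goes at most 62.5 mm and 10.7 degrees, less where a joint would pass 70% of its speed; a pose out of reach is approached as far as the arm can. A call with a gripper value outside its range is refused whole. The fingers move at their own pace and stop on an object; "newtons" is the grip in N (left out, the last holds). Time passes only in rows, so rows that repeat a pose let the fingers close. It gives the time, the measured TCP pose, the force, the opening and the grip force at its end, in the units of the state.
- r.sense(): the state, without advancing time (a new reading comes with each control period).
- eyes.get_image(name): name is "scene" or "top" or "wrist"; returns the picture (420x560x3 uint8, red, green, blue); there is no depth.
- eyes.camera_model(name): a dict with "fovy" (degrees; the focal length in pixels is half the picture's height over the tangent of half this angle, whatever the lens; pixels are square), "cx", "cy" (the principal point, pixels), "k1" (the pictures are not rectified: a ray, as slopes to the right and down, at radius r is drawn at 1 + k1 r^2 times it, then the intrinsics apply), "R" (3x3) and "t" (3): a world point X has camera coordinates R X + t. Camera axes: x right, y down, z forward; pixel columns grow to the right and rows downward; lengths in m; the calibration is good to about 2 mm. A picture is of the moment at which its call begins: read the wrist's pose just before it. camera_model takes no time and is no camera call; for the wrist camera it gives the pose at the moment of the call.
- job.hand_in(): hands the job in; it is judged then, once.
The state is a dict: "t": time; "q": joint angles; "dq": joint speeds; "tau": joint torques, N m; "tool_pos": TCP position; "tcp_rot": TCP orientation; "wrist_force": force on the tool from outside, world axes, zero at the start; "moment": the same for the moment, N m; "gripper_width": opening from 0.0 (shut) to 1.0 (fully open); "grasp_force": force on a finger pad.
Only numpy, scipy, OpenCV 4.12 (cv2) and the standard library are available. Lean on these libraries where they do the work, as an engineer would, in place of code of your own. Each camera call takes 0.05 s, during which the arm holds its last target. There are 200 camera calls.

## Working session

There is one attempt and no reset: what is moved stays moved. The work goes in short steps, Python scripts to look and compute and a tool call to move; the robot and the scene stay as the last step left them, time stands still between calls to the robot, and variables do not carry over. Pictures are saved under pics/ and viewed, at most 10 in all, crops included, and the job is handed in when it is done.

Besides the shell and the picture viewer there is one more tool, called after "Call:" as name(argument=value, ...) on one line, values as JSON. drive_tool: Moves the arm, as the interface text tells. Its arguments: {"type":"object","properties":{"moves":{"type":"array"},"newtons":{"type":"number"}},"required":["moves"]}

```bash
mkdir -p pics
cat > h.py <<'E'
import numpy as np, cv2
from workcell import r, eyes, job
from scipy.spatial.transform import Rotation as Ro
def shot(n,f):
    m=eyes.camera_model(n); im=eyes.get_image(n); cv2.imwrite('pics/'+f,im[:,:,::-1]); return m
def K(m):
    f=210/np.tan(np.radians(m['fovy'])/2); return np.array([[f,0,m['cx']],[0,f,m['cy']],[0,0,1]]),np.array([m['k1'],0,0,0.])
def pix2w(m,uv,z):
    k,d=K(m); p=cv2.undistortPoints(np.array([[uv]],float),k,d)[0,0]
    R=np.array(m['R']);t=np.array(m['t']); c=-R.T@t; v=R.T@np.array([p[0],p[1],1]); return c+v*(z-c[2])/v[2]
def w2pix(m,X):
    k,d=K(m); return cv2.projectPoints(np.atleast_2d(X).astype(float),cv2.Rodrigues(np.array(m['R']))[0],np.array(m['t'],float),k,d)[0][:,0]
E
python3 - <<'E'
from h import *
for n in('top','scene'):
    m=shot(n,n+'1.png'); print(n,m)
s=r.sense();print(s)
E
```

```text
top {'fovy': 44.37986314759972, 'cx': 275.895792087486, 'cy': 214.95675746537967, 'k1': -0.02089390891498769, 'R': array([[-0.12013373, -0.99274188,  0.00560788],
       [-0.9671138 ,  0.11575308, -0.22647763],
       [ 0.2241847 , -0.03263106, -0.97400022]]), 't': array([-0.02150321,  0.4958042 ,  0.90839452])}
scene {'fovy': 54.39304192498996, 'cx': 277.26361758886105, 'cy': 207.8871401507006, 'k1': -0.11075162856209925, 'R': array([[-0.84741404, -0.53043313, -0.0230248 ],
       [-0.25498828,  0.44463826, -0.85864882],
       [ 0.46569349, -0.72176001, -0.51204693]]), 't': array([0.38453292, 0.20608438, 0.63064029])}
{'t': 0.1, 'q': array([ 9.75008614e-01,  1.50958375e-01,  1.43793969e+00, -5.52586489e-06,
        1.55378007e+00, -1.33966799e-01]), 'dq': array([-0.00059417, -0.00040642, -0.00167777, -0.00117024, -0.00090271,
       -0.00062583]), 'tau': array([ 5.61800509e-03, -7.14380836e+01, -5.71791708e+01, -2.29826792e-04,
        7.35614245e-03, -4.77468620e-05]), 'tool_pos': array([0.25610304, 0.51460554, 0.24773664]), 'tcp_rot': array([-7.18909470e-01, -3.05783745e+00,  1.59572810e-03]), 'wrist_force': array([ 0.60581884,  0.14422252, -0.51674775]), 'moment': array([-1.53991743e-05, -5.00216089e-02,  3.49242784e-02]), 'grasp_force': 0.0, 'gripper_width': 1.002550118464703}
```

View pics/top1.png

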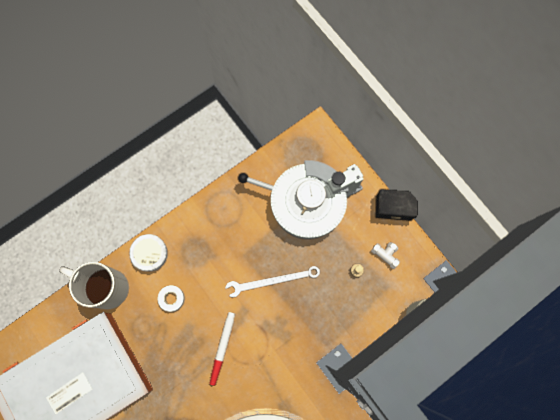

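View pics/scene1.png

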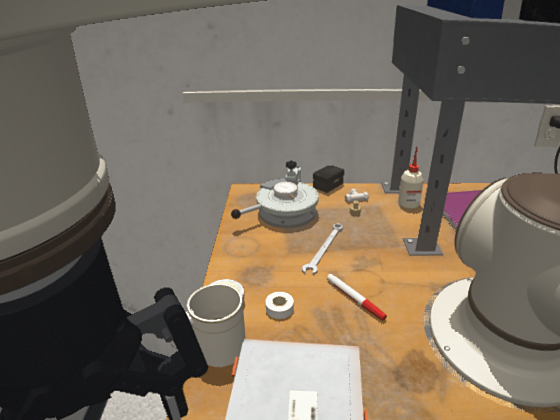

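The top view shows the disc centred near (309,201), the spoke's ball at (243,178) and the knob at (338,179). The scene view agrees, with a shelf on posts to the right, clear of the stage.

Run:
```python
from h import *
m=eyes.camera_model('top')
c=pix2w(m,(309,201),.048);b=pix2w(m,(243,178),.042);k=pix2w(m,(338,179),.104)
print(c,b,k)
for n,p in(('b',b),('k',k)):
    d=p-c; print(n,np.hypot(*d[:2]),np.degrees(np.arctan2(d[1],d[0])))
s=r.sense(); R=Ro.from_rotvec(s['tcp_rot']).as_matrix();print(R)
for uv in((397,205),(320,108),(217,90)):print(pix2w(m,uv,0.0))
im=cv2.imread('pics/top1.png')[140:260,210:410]
cv2.imwrite('pics/c1.png',cv2.resize(im,None,fx=4,fy=4,interpolation=cv2.INTER_CUBIC))
```

```text
[ 0.51135309 -0.14681871  0.048     ] [ 0.57364835 -0.02666348  0.042     ] [ 0.53190232 -0.19883225  0.104     ]
b 0.13534393362728586 62.595225034236186
k 0.055925653301478265 -68.4422754241004
[[-8.95242623e-01  4.45578592e-01 -6.04558086e-04]
 [ 4.45578980e-01  8.95242179e-01 -9.01562878e-04]
 [ 1.39508782e-04 -1.07649589e-03 -9.99999411e-01]]
[ 0.49428977 -0.32577315  0.        ]
[ 0.71997618 -0.20176679  0.        ]
[0.78620811 0.00834161 0.        ]
```

View pics/c1.png

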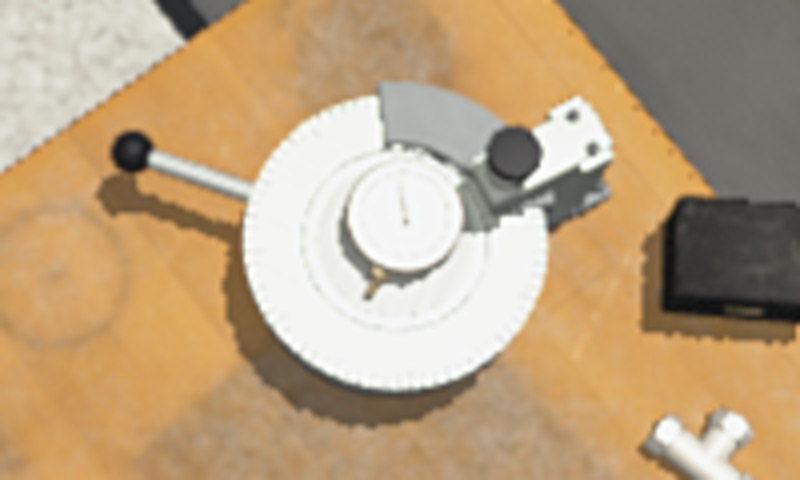

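Call:
drive_tool(moves=[[255,[-4.5,-3.5,0],[0,0,0]],[255,[-9,-7,0],[0,0,0]],[255,[-13.5,-10.5,0],[0,0,0]],[255,[-18,-14,0],[0,0,0]],[255,[-22.5,-17.5,0],[0,0,0]]], newtons=40)

```text
t: 0.72
tool_pos: [0.38, 0.2561, 0.2482]
tcp_rot: [-0.719, -3.058, 0.0]
wrist_force: [0.9, 0.8, -0.8]
gripper_width: 0.003
grasp_force: 0.0
```

Run:
```python
from h import *
m=eyes.camera_model('top')
for h in (.3,.4,.5): print(h,[pix2w(m,uv,h)[:2].round(3) for uv in((340,360),(430,290),(555,220))], [pix2w(m,uv,0)[:2].round(3) for uv in ((340,365),(437,272))])
```

```text
0.3 [array([ 0.23 , -0.132]), array([ 0.306, -0.267]), array([ 0.38, -0.46])] [array([ 0.203, -0.167]), array([ 0.352, -0.38 ])]
0.4 [array([ 0.237, -0.12 ]), array([ 0.301, -0.235]), array([ 0.365, -0.401])] [array([ 0.203, -0.167]), array([ 0.352, -0.38 ])]
0.5 [array([ 0.243, -0.108]), array([ 0.296, -0.204]), array([ 0.349, -0.342])] [array([ 0.203, -0.167]), array([ 0.352, -0.38 ])]
```

Call:
drive_tool(moves=[[255,[-5,-4,1],[0,0,0]],[255,[-10,-8,3],[0,0,0]],[255,[-15,-12,5],[0,0,0]],[255,[-20,-16,7],[0,0,0]],[255,[-25,-20,9],[0,0,0]]])

```text
t: 1.35
tool_pos: [0.5065, -0.0168, 0.1638]
tcp_rot: [0.719, 3.058, 0.0]
wrist_force: [2.4, 0.8, 0.1]
gripper_width: 0.002
grasp_force: 0.0
```

Run:
```python
from h import *
s=r.sense();print(s['t'],s['tool_pos'])
shot('wrist','w1.png'); shot('top','t2.png')
m=eyes.camera_model('scene')
for z in(.3,.35,.4,.45,.5,.55,.6,.7):print(z,w2pix(m,[[.203,-.167,z],[.352,-.38,z]]).round())
```

```text
1.35 [ 0.5064731  -0.01676927  0.16379853]
0.3 [[446. 106.]
 [400.  73.]]
0.35 [[451.  77.]
 [402.  50.]]
0.4 [[456.  47.]
 [404.  27.]]
0.45 [[460.  15.]
 [407.   3.]]
0.5 [[465. -18.]
 [409. -22.]]
0.55 [[469. -53.]
 [411. -48.]]
0.6 [[473. -88.]
 [413. -74.]]
0.7 [[ 477. -157.]
 [ 416. -127.]]
```

View pics/w1.png

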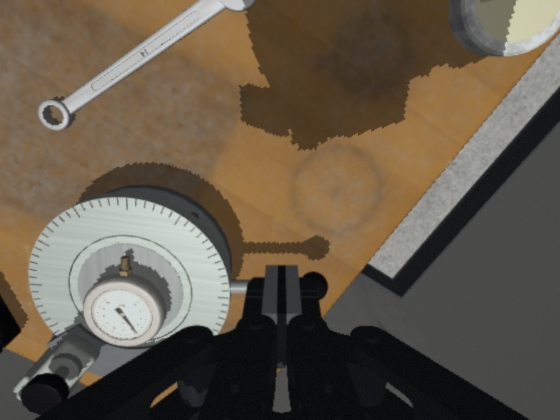

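View pics/t2.png

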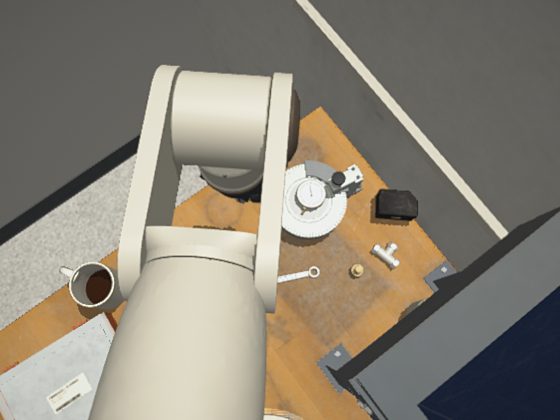

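Call:
drive_tool(moves=[[255,[-0.5,-0.2,1.5],[0,0,0]],[255,[-1.5,-0.2,5],[0,0,0]],[255,[-1.9,-0.2,8.5],[0,0,0]],[255,[-1.9,-0.2,11.1],[0,0,0]],[255,[-1.9,-0.2,11.1],[0,0,0]]])

```text
t: 2.08
tool_pos: [0.5209, -0.0238, 0.0516]
tcp_rot: [-0.716, -3.055, 0.0]
wrist_force: [0.7, -0.4, 0.4]
gripper_width: -0.003
grasp_force: 0.0
```

Run:
```python
from h import *
s=r.sense();print(s['t'],s['tool_pos'],s['q'],s['wrist_force'])
c=np.array([.5112,-.1462]);d=s['tool_pos'][:2]-c;print(np.hypot(*d),np.degrees(np.arctan2(d[1],d[0])))
R=Ro.from_rotvec(s['tcp_rot']).as_matrix()
# arc plan in tool axes: from commanded now, tool rotates with spoke
p0=s['tool_pos']
u=lambda a:np.array([np.cos(a),np.sin(a)])
for phi in range(62,18,-2):
    a=np.radians(phi); p=c+.1*u(a)-.016*np.array([np.sin(a),-np.cos(a)])
    v=R.T@np.array([*(p-p0[:2]),0]);print(phi,(v*100).round(2)[:2])
shot('wrist','w2.png')
```

```text
2.075 [ 0.52091116 -0.02381349  0.05164282] [-1.93507293e-01  1.94238195e-01  1.80609017e+00  1.14392093e-05
  1.14472150e+00 -1.30393319e+00] [ 0.70296813 -0.35835889  0.35125668]
0.12277119254052521 85.46318163491877
62 [-3.25 -1.35]
60 [-3.6  -1.31]
58 [-3.95 -1.29]
56 [-4.31 -1.27]
54 [-4.66 -1.27]
52 [-5.01 -1.28]
50 [-5.37 -1.3 ]
48 [-5.72 -1.33]
46 [-6.07 -1.38]
44 [-6.42 -1.44]
42 [-6.76 -1.51]
40 [-7.11 -1.59]
38 [-7.45 -1.69]
36 [-7.79 -1.79]
34 [-8.12 -1.91]
32 [-8.45 -2.04]
30 [-8.77 -2.18]
28 [-9.09 -2.34]
26 [-9.4 -2.5]
24 [-9.71 -2.67]
22 [-10.01  -2.86]
20 [-10.31  -3.05]
```

View pics/w2.png

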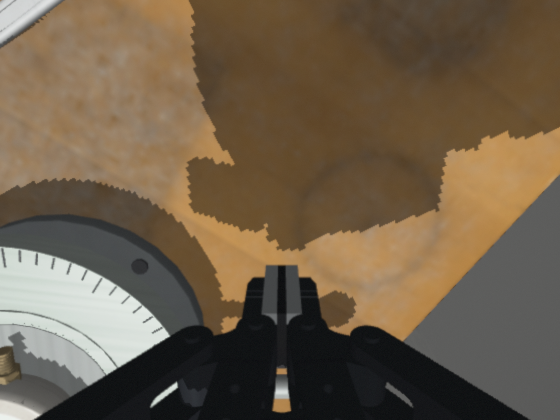

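Call:
drive_tool(moves=[[255,[-0.6,-0.3,0.2],[0,0,0]],[255,[-1.2,-0.7,0.4],[0,0,0]],[255,[-1.8,-1.1,0.5],[0,0,0]],[255,[-2.3,-1.3,0.5],[0,0,0]],[255,[-2.5,-1.3,0.5],[0,0,0]]])

```text
t: 2.75
tool_pos: [0.539, -0.0482, 0.0485]
tcp_rot: [0.72, 3.058, -0.0]
wrist_force: [0.4, 0.4, 0.2]
gripper_width: 0.002
grasp_force: 0.0
```

Call:
drive_tool(moves=[[255,[-0.2,0,0],[0,0,0]],[255,[-0.4,0,0],[0,0,0]],[255,[-0.6,0,0],[0,0,0]],[255,[-0.8,0,0],[0,0,0]],[255,[-1.0,0,0],[0,0,1]]])

```text
t: 3.38
tool_pos: [0.5477, -0.0522, 0.0484]
tcp_rot: [-0.747, -3.051, -0.0]
wrist_force: [-0.7, 2.9, 0.5]
gripper_width: 0.005
grasp_force: 1.3
```

```bash
cat > plan.py <<'E'
from h import *
s=r.sense();print(s['t'],s['tool_pos'],s['wrist_force'])
c=np.array([.5112,-.1462]);d=s['tool_pos'][:2]-c;rr=np.hypot(*d);a0=np.arctan2(d[1],d[0])
R=Ro.from_rotvec(s['tcp_rot']).as_matrix()
print(rr,'tcp angle',np.degrees(a0),'tool y angle',np.degrees(np.arctan2(R[1,1],R[0,1])),'spoke~',np.degrees(a0-np.arcsin(.016/rr)))
for g in range(2,46,2):
    a=a0-np.radians(g); p=c+rr*np.array([np.cos(a),np.sin(a)]); v=R.T@np.array([*(p-s['tool_pos'][:2]),0]); print(g,(v*100).round(2)[:2],end=';')
E
python3 plan.py
```

```text
3.375 [ 0.54774813 -0.0521683   0.04838504] [-0.6843149   2.9401225   0.48453253]
0.10088472121067957 tcp angle 68.75994977929214 tool y angle 62.497167693660046 spoke~ 59.634487440734134
2 [-0.35  0.03];4 [-0.7   0.05];6 [-1.05  0.06];8 [-1.41  0.06];10 [-1.76  0.04];12 [-2.11  0.01];14 [-2.46 -0.03];16 [-2.81 -0.09];18 [-3.15 -0.15];20 [-3.5  -0.23];22 [-3.84 -0.32];24 [-4.17 -0.42];26 [-4.51 -0.53];28 [-4.84 -0.66];30 [-5.16 -0.79];32 [-5.48 -0.94];34 [-5.8 -1.1];36 [-6.1  -1.27];38 [-6.41 -1.45];40 [-6.7  -1.64];42 [-6.99 -1.84];44 [-7.28 -2.05];
```

Call:
drive_tool(moves=[[255,[-0.21,0.02,0],[0,0,1.2]],[255,[-0.42,0.03,0],[0,0,2.4]],[255,[-0.63,0.05,0],[0,0,3.6]],[255,[-0.84,0.06,0],[0,0,4.8]],[255,[-1.05,0.06,0],[0,0,6]]])

```text
t: 4.0
tool_pos: [0.5574, -0.0566, 0.0484]
tcp_rot: [-0.906, -3.008, 0.0]
wrist_force: [-0.8, 3.5, -0.2]
gripper_width: 0.002
grasp_force: 1.3
```

Call:
drive_tool(moves=[[255,[-0.21,0.02,0],[0,0,1.2]],[255,[-0.42,0.03,0],[0,0,2.4]],[255,[-0.63,0.05,0],[0,0,3.6]],[255,[-0.84,0.06,0],[0,0,4.8]],[255,[-1.05,0.06,0],[0,0,6]]])

```text
t: 4.62
tool_pos: [0.5665, -0.0619, 0.0484]
tcp_rot: [-1.063, -2.956, 0.0]
wrist_force: [-0.6, 3.5, -0.2]
gripper_width: -0.0
grasp_force: 1.3
```

Call:
drive_tool(moves=[[255,[-0.21,0.02,0],[0,0,1.2]],[255,[-0.42,0.03,0],[0,0,2.4]],[255,[-0.63,0.05,0],[0,0,3.6]],[255,[-0.84,0.06,0],[0,0,4.8]],[255,[-1.05,0.06,0],[0,0,6]]])

```text
t: 5.25
tool_pos: [0.575, -0.0682, 0.0485]
tcp_rot: [1.216, 2.897, -0.0]
wrist_force: [-0.9, 2.5, -0.4]
gripper_width: -0.001
grasp_force: 1.3
```

```bash
python3 plan.py | head -2; python3 -c "
from h import *
shot('top','t3.png')"
```

```text
5.25 [ 0.57502829 -0.06817996  0.04847016] [-0.89607988  2.49904866 -0.35906334]
0.10080266277151315 tcp angle 50.71335870985873 tool y angle 44.460140281704675 spoke~ 41.58040425019402
```

View pics/t3.png

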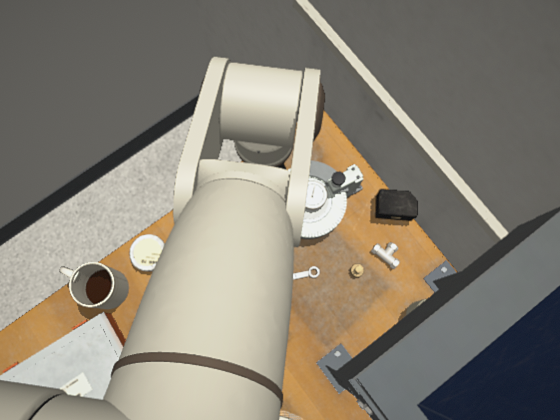

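Call:
drive_tool(moves=[[255,[-0.12,0.01,0],[0,0,0.7]],[255,[-0.24,0.02,0],[0,0,1.4]],[255,[-0.36,0.03,0],[0,0,2.1]],[255,[-0.48,0.04,0],[0,0,2.8]]])

```text
t: 5.8
tool_pos: [0.5786, -0.0713, 0.0484]
tcp_rot: [1.285, 2.867, -0.0]
wrist_force: [-0.9, 2.7, -1.1]
gripper_width: 0.002
grasp_force: 1.3
```

Call:
drive_tool(moves=[[255,[-0.12,0.01,0],[0,0,0.7]],[255,[-0.24,0.02,0],[0,0,1.4]]])

```text
t: 6.05
tool_pos: [0.5804, -0.0729, 0.0484]
tcp_rot: [1.32, 2.851, -0.0]
wrist_force: [-0.2, 3.4, -0.8]
gripper_width: -0.003
grasp_force: 1.3
```

Call:
drive_tool(moves=[[255,[-0.12,0.01,0],[0,0,0.7]],[255,[-0.24,0.02,0],[0,0,1.4]]])

```text
t: 6.3
tool_pos: [0.5821, -0.0746, 0.0484]
tcp_rot: [1.355, 2.834, -0.0]
wrist_force: [0.1, 3.2, -0.7]
gripper_width: -0.0
grasp_force: 1.3
```

Call:
drive_tool(moves=[[255,[-0.12,0.01,0],[0,0,0.7]],[255,[-0.24,0.02,0],[0,0,1.4]]])

```text
t: 6.55
tool_pos: [0.5837, -0.0764, 0.0484]
tcp_rot: [1.39, 2.818, -0.0]
wrist_force: [-0.5, 3.4, -0.5]
gripper_width: -0.003
grasp_force: 1.3
```

Call:
drive_tool(moves=[[255,[-0.12,0.01,0],[0,0,0.7]],[255,[-0.24,0.02,0],[0,0,1.4]]])

```text
t: 6.8
tool_pos: [0.5854, -0.0782, 0.0484]
tcp_rot: [1.424, 2.8, -0.0]
wrist_force: [-0.0, 2.6, -0.8]
gripper_width: 0.001
grasp_force: 1.3
```

Call:
drive_tool(moves=[[255,[-0.12,0.01,0],[0,0,0.7]],[255,[-0.24,0.02,0],[0,0,1.4]]])

```text
t: 7.05
tool_pos: [0.5869, -0.08, 0.0484]
tcp_rot: [1.458, 2.783, -0.0]
wrist_force: [0.0, 3.1, -0.1]
gripper_width: 0.002
grasp_force: 1.3
```

Call:
drive_tool(moves=[[255,[-0.12,0.01,0],[0,0,0.7]],[255,[-0.24,0.02,0],[0,0,1.4]]])

```text
t: 7.3
tool_pos: [0.5885, -0.0819, 0.0485]
tcp_rot: [1.492, 2.765, -0.0]
wrist_force: [0.5, 2.4, -0.6]
gripper_width: 0.002
grasp_force: 1.3
```

Call:
drive_tool(moves=[[255,[-0.12,0.01,0],[0,0,0.7]],[255,[-0.24,0.02,0],[0,0,1.4]]])

```text
t: 7.55
tool_pos: [0.5899, -0.0838, 0.0484]
tcp_rot: [-1.526, -2.746, 0.0]
wrist_force: [0.0, 2.2, 0.1]
gripper_width: -0.003
grasp_force: 1.0
```

Call:
drive_tool(moves=[[255,[-0.12,0.01,0],[0,0,0.7]],[255,[-0.24,0.02,0],[0,0,1.4]]])

```text
t: 7.8
tool_pos: [0.5913, -0.0855, 0.0484]
tcp_rot: [-1.559, -2.727, -0.0]
wrist_force: [-1.9, 7.1, 0.5]
gripper_width: 0.004
grasp_force: 3.2
```

Call:
drive_tool(moves=[[255,[0,0,0],[0,0,0]],[255,[0,0,0],[0,0,0]]])

```text
t: 8.05
tool_pos: [0.5913, -0.0855, 0.0484]
tcp_rot: [-1.558, -2.728, -0.0]
wrist_force: [-0.8, 5.6, -0.4]
gripper_width: -0.003
grasp_force: 2.3
```

```bash
python3 plan.py|head -2;python3 - <<'E'
from h import *
m=shot('top','t4.png')
im=cv2.imread('pics/t4.png')[140:260,290:410];im0=cv2.imread('pics/t3.png')[140:260,290:410]
cv2.imwrite('pics/c4.png',cv2.resize(np.hstack([im0,im]),None,fx=3.3,fy=3.3,interpolation=cv2.INTER_CUBIC))
for z in(.104,.101):print(w2pix(m,[.5319,-.1988,z]))
E
```

```text
8.05 [ 0.59127007 -0.08547597  0.04843153] [-0.76024598  5.62803832 -0.37929554]
0.10049191159648024 tcp angle 37.17617382273427 tool y angle 30.53085976790763 spoke~ 28.014734735595155
[[337.98260809 179.00322956]]
[[337.77977417 179.48900166]]
```

View pics/c4.png

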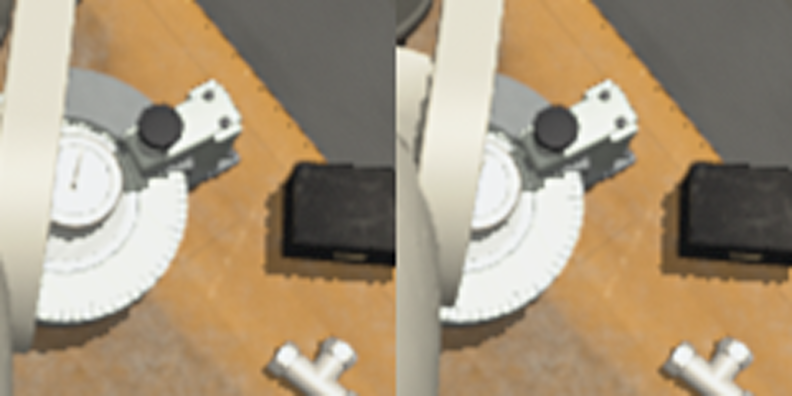

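The right half (now) shows the knob about half a pixel lower than the left half, which would fit a drop of a few millimetres. I'll make one small step to confirm the hard stop.

Call:
drive_tool(moves=[[255,[-0.06,0,0],[0,0,0.3]],[255,[-0.06,0,0],[0,0,0.3]]])

```text
t: 8.35
tool_pos: [0.5915, -0.0858, 0.0484]
tcp_rot: [-1.565, -2.723, -0.0]
wrist_force: [-1.3, 7.5, 1.3]
gripper_width: 0.001
grasp_force: 3.5
```

Run:
```python
from h import *
eyes_m=shot('top','t5.png')
def cen(f):
    g=cv2.imread('pics/'+f,0)[165:195,325:352].astype(float); w=np.clip(70-g,0,30); 
    n,l,st,ce=cv2.connectedComponentsWithStats((g<70).astype(np.uint8)); i=1+np.argmax(st[1:,4]); w=w*(l==i); y,x=np.mgrid[165:195,325:352]; return (w*x).sum()/w.sum(),(w*y).sum()/w.sum(),st[i]
for f in('top1.png','t2.png','t3.png','t4.png','t5.png'):print(f,cen(f))
```

```text
top1.png (np.float64(335.7894736842105), np.float64(182.95546558704453), array([ 7, 15, 10,  6, 17], dtype=int32))
t2.png (np.float64(336.0), np.float64(181.04803493449782), array([ 7,  7, 12, 14, 47], dtype=int32))
t3.png (np.float64(336.9125), np.float64(174.1), array([ 7,  7, 12,  6, 24], dtype=int32))
t4.png (np.float64(335.3450549450549), np.float64(181.87692307692308), array([ 7,  8, 12, 13, 42], dtype=int32))
t5.png (np.float64(335.3208791208791), np.float64(181.86153846153846), array([ 7,  8, 12, 13, 43], dtype=int32))
```

Caught: the table has stopped (measured motion is below the commanded step), force is up about 5 N, and the knob is lower. Next I back off and lift.

Call:
drive_tool(moves=[[255,[0.4,0,0],[0,0,0]],[255,[1.2,0,0],[0,0,0]],[255,[1.8,0,-1.0],[0,0,0]],[255,[1.8,0,-5],[0,0,0]],[255,[1.8,0,-10],[0,0,0]]])

```text
t: 9.02
tool_pos: [0.5819, -0.0702, 0.1497]
tcp_rot: [-1.564, -2.723, 0.001]
wrist_force: [0.7, -1.0, -0.5]
gripper_width: 0.001
grasp_force: 0.0
```

Call:
drive_tool(moves=[[255,[0,0,-2],[0,0,0]],[255,[0,0,-2],[0,0,0]]])

```text
t: 9.28
tool_pos: [0.5831, -0.0705, 0.1706]
tcp_rot: [1.563, 2.721, 0.001]
wrist_force: [0.4, -0.5, -0.6]
gripper_width: 0.001
grasp_force: 0.0
```

```bash
cat > press.py <<'E'
from h import *
s=r.sense();print(s['t'],s['tool_pos'],s['wrist_force'],s['q'].round(3))
R=Ro.from_rotvec(s['tcp_rot'])
m=eyes.camera_model('top'); k=pix2w(m,(338.2,178.3),.104); print('knob',k)
yaw=np.arctan2(R.as_matrix()[1,1],R.as_matrix()[0,1])
y=np.array([np.cos(yaw),np.sin(yaw),0]);z=np.array([0,0,-1.]);R0=np.c_[np.cross(y,z),y,z]
Rt=Ro.from_rotvec([-np.radians(18),0,0])*Ro.from_matrix(R0)
zt=Rt.as_matrix()[:,2];print('z',zt)
for h in(.06,.02,0,-.01):
    p=np.array([k[0],k[1],.101+h])-zt*.017
    print(h,'shift cm',(R.inv().apply(p-s['tool_pos'])*100).round(2),'turn',np.degrees((R.inv()*Rt).as_rotvec()).round(1))
print('world down in tool axes',R.inv().apply([0,0,-1]).round(3))
E
python3 press.py
```

```text
9.275 [ 0.58306623 -0.07049892  0.17062391] [ 0.43426085 -0.47892479 -0.5830003 ] [-0.251  0.211  1.524 -0.     1.403 -0.779]
knob [ 0.5331704  -0.19938843  0.104     ]
z [ 2.77555756e-17 -3.09016994e-01 -9.51056516e-01]
0.06 shift cm [ -8.17 -10.54  -0.66] turn [  9.2 -15.4  -0. ]
0.02 shift cm [ -8.16 -10.55   3.34] turn [  9.2 -15.4  -0. ]
0 shift cm [ -8.15 -10.55   5.34] turn [  9.2 -15.4  -0. ]
-0.01 shift cm [ -8.15 -10.55   6.34] turn [  9.2 -15.4  -0. ]
world down in tool axes [ 0.003 -0.002  1.   ]
```

Call:
drive_tool(moves=[[255,[-2,-2.6,-0.6],[2.3,-3.8,0]],[255,[-4,-5.2,-0.6],[4.6,-7.7,0]],[255,[-6,-7.9,-0.6],[6.9,-11.5,0]],[255,[-8.2,-10.5,-0.6],[9.2,-15.4,0]],[255,[-8.2,-10.5,-0.6],[9.2,-15.4,0]]])

```text
t: 9.9
tool_pos: [0.5321, -0.1947, 0.1732]
tcp_rot: [1.476, 2.568, -0.41]
wrist_force: [-0.2, 1.3, 0.0]
gripper_width: -0.002
grasp_force: 0.0
```

Call:
drive_tool(moves=[[255,[0,0,0],[0,0,0]]])

```text
t: 10.02
tool_pos: [0.5332, -0.1937, 0.1739]
tcp_rot: [1.476, 2.569, -0.406]
wrist_force: [0.3, 0.1, -0.5]
gripper_width: 0.006
grasp_force: 0.0
```

```bash
python3 press.py
python3 - <<'E'
from h import *
m=shot('wrist','w6.png')
s=r.sense();tip=s['tool_pos']+.017*Ro.from_rotvec(s['tcp_rot']).as_matrix()[:,2]
print(tip,w2pix(m,[tip,[.5332,-.1994,.101]]))
E
```

```text
10.025 [ 0.53315251 -0.19368465  0.17388698] [ 0.25045093  0.0921303  -0.46259173] [-0.327  0.132  1.641 -0.309  1.283 -0.779]
knob [ 0.5331704  -0.19938843  0.104     ]
z [ 0.         -0.30901699 -0.95105652]
0.06 shift cm [-0.12 -0.07 -0.3 ] turn [-0.1 -0.2  1.3]
0.02 shift cm [0.93 0.56 3.51] turn [-0.1 -0.2  1.3]
0 shift cm [1.45 0.87 5.41] turn [-0.1 -0.2  1.3]
-0.01 shift cm [1.72 1.03 6.36] turn [-0.1 -0.2  1.3]
world down in tool axes [0.263 0.158 0.952]
[ 0.53325639 -0.19886558  0.15789786] [[282.65763473 285.22979987]
 [297.96952875 210.59647061]]
```

View pics/w6.png

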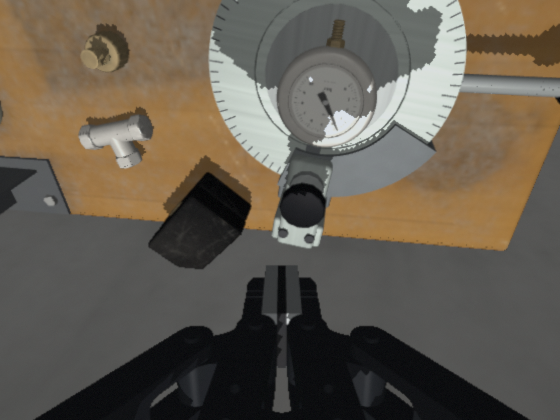

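The knob's top is at (303,206) against a predicted (298,211), so it is about 3 mm off; I'll correct by half of that while descending.

Call:
drive_tool(moves=[[255,[0.3,0.2,1],[0,0,0]],[255,[0.6,0.4,2],[0,0,0]],[255,[1.0,0.6,3.1],[0,0,0]],[255,[1.3,0.8,4.1],[0,0,0]],[255,[1.3,0.8,4.1],[0,0,0]]])

```text
t: 10.7
tool_pos: [0.533, -0.1922, 0.1297]
tcp_rot: [1.475, 2.569, -0.408]
wrist_force: [-1.1, 0.6, 0.8]
gripper_width: -0.003
grasp_force: 0.0
```

Call:
drive_tool(moves=[[255,[0.05,0.03,0.19],[0,0,0]],[255,[0.1,0.06,0.38],[0,0,0]],[255,[0.16,0.09,0.57],[0,0,0]]])

```text
t: 11.08
tool_pos: [0.5334, -0.1925, 0.1249]
tcp_rot: [1.475, 2.567, -0.408]
wrist_force: [0.3, -0.9, 0.0]
gripper_width: 0.001
grasp_force: 0.0
```

Call:
drive_tool(moves=[[255,[0.04,0.02,0.15],[0,0,0]],[255,[0.08,0.05,0.3],[0,0,0]]])

```text
t: 11.32
tool_pos: [0.5334, -0.1925, 0.1216]
tcp_rot: [1.475, 2.567, -0.408]
wrist_force: [0.3, -0.5, -0.1]
gripper_width: -0.003
grasp_force: 0.0
```

Call:
drive_tool(moves=[[255,[0.04,0.02,0.15],[0,0,0]],[255,[0.08,0.05,0.3],[0,0,0]]])

```text
t: 11.58
tool_pos: [0.5334, -0.1925, 0.1185]
tcp_rot: [1.475, 2.567, -0.408]
wrist_force: [0.0, 0.2, 1.9]
gripper_width: -0.0
grasp_force: 1.2
```

Call:
drive_tool(moves=[[255,[0.03,0.02,0.12],[0,0,0]],[255,[0.06,0.04,0.24],[0,0,0]]])

```text
t: 11.82
tool_pos: [0.5335, -0.1925, 0.1161]
tcp_rot: [1.475, 2.567, -0.408]
wrist_force: [-2.3, 0.3, 4.4]
gripper_width: -0.001
grasp_force: 2.1
```

Call:
drive_tool(moves=[[255,[0.03,0.02,0.1],[0,0,0]],[255,[0.06,0.03,0.2],[0,0,0]]])

```text
t: 12.08
tool_pos: [0.5334, -0.1925, 0.114]
tcp_rot: [1.475, 2.567, -0.408]
wrist_force: [-0.8, 1.9, 6.1]
gripper_width: 0.002
grasp_force: 2.9
```

Call:
drive_tool(moves=[[255,[0.02,0.01,0.08],[0,0,0]],[255,[0.04,0.02,0.15],[0,0,0]]])

```text
t: 12.32
tool_pos: [0.5335, -0.1925, 0.1125]
tcp_rot: [1.475, 2.567, -0.408]
wrist_force: [-1.2, 0.5, 6.5]
gripper_width: 0.0
grasp_force: 3.5
```

Call:
drive_tool(moves=[[255,[0.02,0.01,0.08],[0,0,0]]])

```text
t: 12.45
tool_pos: [0.5336, -0.1926, 0.1121]
tcp_rot: [1.475, 2.567, -0.408]
wrist_force: [-3.7, 4.3, 15.1]
gripper_width: -0.001
grasp_force: 7.8
```

The force has jumped to 15 N after about 7 mm of travel, so the pin is on its home stop. Retreating now.

Call:
drive_tool(moves=[[255,[-0.03,-0.02,-0.1],[0,0,0]],[255,[-0.15,-0.1,-0.6],[0,0,0]],[255,[-0.5,-0.3,-2],[0,0,0]],[255,[-1.1,-0.7,-4],[0,0,0]],[255,[-1.7,-1,-6],[0,0,0]]])

```text
t: 13.08
tool_pos: [0.5335, -0.1929, 0.1762]
tcp_rot: [1.475, 2.567, -0.408]
wrist_force: [0.8, 0.3, -0.3]
gripper_width: -0.003
grasp_force: 0.0
```

Call:
drive_tool(moves=[[255,[0,0,-1],[0,0,0]],[255,[0,0,-1],[0,0,0]],[255,[0,0,-1],[0,0,0]]])

```text
t: 13.45
tool_pos: [0.5332, -0.1896, 0.1834]
tcp_rot: [1.475, 2.569, -0.408]
wrist_force: [0.9, -0.1, 0.5]
gripper_width: 0.0
grasp_force: 0.0
```

Run:
```python
from h import *
s=r.sense();print(s['t'],s['tool_pos'],s['wrist_force'])
m=shot('wrist','w7.png')
for z in(.104,.101,.094):print(z,w2pix(m,[.5339,-.1975,z]))
```

```text
13.45 [ 0.53321271 -0.1895831   0.18336764] [ 0.91182542 -0.05281173  0.54622997]
0.104 [[298.53739866 207.15288736]]
0.101 [[299.16564116 204.23550571]]
0.094 [[300.57823844 197.67680709]]
```

View pics/w7.png

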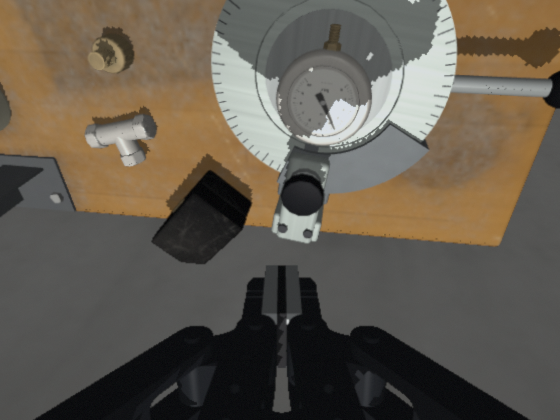

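The knob is now at (302,195), matching the home height of 94 mm. The spoke is at rest and the gripper is clear.

```bash
python3 -c "
from h import *
print(job.hand_in())"
```

```text
the job is handed in; nothing more can be done
None
```

I turned the stage until the pin caught in the notch, pressed the knob home (about 15 N at the stop), and backed the arm clear without touching the loose parts. The job is handed in at about 13.5 s; the hand-in gave no verdict.

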